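# Check specimen forceps on the gauge plate

### The arm

A 6-joint arm with a two-finger parallel gripper is mounted at the origin on the work surface. World frame = base frame: x ahead of the robot, y to its left, z up, the work surface at z = 0. Lengths are in mm, angles in rad, forces in N, time in s.
With the tool pointing down it reaches from about 200 to 875 mm from the base axis. Payload 3.4 kg.
Tool frame: the origin (TCP) lies at the very end of the fingers, on their centre line; the grasp point (between the pads) lies bot.tcp_to_grasp behind it (bot.tcp_to_grasp is the distance from the TCP to the grasp point, in mm); z points along the fingers, y is the direction in which the jaws open and shut (so a half turn about z gives the same grasp; the last joint's range is limited). The gripper opens to 94 mm and grips with 3 to 60 N. Pads are 16 mm wide; open, the fingers measure 119 mm over their backs; the gripper's body (75 mm by 177 mm) begins 78 mm behind the grasp point.
Start: joints at [1.041, 0.276, 1.505, -0, 1.361, -0.121], TCP at [228.588, 527.648, 205.493] pointing down, gripper open.
Joint ranges: [-2.89, 2.89], [-0.75, 2.08], [0.22, 2.7], [-1.18, 4.32], [0.11, 2.71], [-2.7, 2.7]. Speed limits (rad/s): [2.57, 2.57, 3.14, 3.14, 3.14, 3.14].

### API

Orientations are given as a unit quaternion [x, y, z, w].
In Python, from plant import telemetry, get_image, camera_params, bot, models gives the robot as it stands.
- The arm moves only by the tool move_arm, never from a script. Its argument "targets" is one flat list of numbers, 5 for each row, row after row: the shift along the tool's x, y, z in m, then the turn about the tool's z in rad, then the closure, from -1 (fully open) to 1 (shut). A call has 1 to 12 rows; each row is the pose to reach, as a shift and turn from the pose commanded when the call began, along the tool's axes at that moment; what a row does not reach only later rows make up. A row lasts 1/8 s, in which the tool goes at most 62.5 mm and 10.7 degrees, less where a joint would pass 70% of its speed; a pose out of reach is approached as far as the arm can. A call with a gripper value outside its range is refused whole. The fingers move at their own pace and stop on an object; the grip force is fixed at half the most. Time passes only in rows, so rows that repeat a pose let the fingers close. It gives the time, the measured TCP pose, the force and the opening at its end, in the units of the state.
- telemetry.state(): the state, without advancing time (a new reading comes with each control period).
- get_image(name): name is "side" or "top"; returns (picture, depth): 480x640x3 uint8, red, green, blue; 480x640 float32, mm along the optical axis (not along the pixel's ray), 0 where there is no reading.
- camera_params(name): a dict with "K" (3x3 intrinsics, pixels), "D" ([k1, k2, p1, p2, k3] as OpenCV has them; the pictures are not rectified), "T" (4x4, takes a point from camera to world coordinates). Camera axes: x right, y down, z forward; pixel columns grow to the right and rows downward; lengths in mm; the calibration is good to about 2 mm. A picture is of the moment at which its call begins. camera_params takes no time and is no camera call.
- bot.job_done(): hands the job in, once; it reports no verdict.
Trained networks look in the newest picture that a camera, given by its name, has taken for a name from the list of things; names that differ only in an ending like _2 or _b are one class to them, and where a whole thing is asked for, a point or a joint stands for the part that bears it (a point fixed in the world has none). Each returns a list of dicts, best first, with "score" (0 to 1); they miss things now and then, are a little off and sometimes report something else, mostly with a low value. They report only what shows in the picture. A call takes as long as a camera call. They do not tell look-alikes from the thing itself.
- models.masks_of(camera, target): "region" (480x640 bool, what is visible of it) and "pixel" ([row, column] in pixels, amid what is visible of it).
The state is a dict: "time_s": time; "q": joint angles; "joint_velocities": joint speeds; "effort": joint torques, N m; "position": TCP position; "eef_rot": TCP orientation; "ft_force": force on the tool from outside, world axes, zero at the start; "moment": the same for the moment, N m; "width": opening from 0.0 (shut) to 1.0 (fully open).
Only numpy, scipy, OpenCV 4.12 (cv2) and the standard library are available. Lean on these libraries where they do the work, as an engineer would, in place of code of your own. Each camera call takes 0.05 s, during which the arm holds its last target.

### The job

Hang the big sprung forceps by their eye on the post of the flat gauge plate, lying flat on it with the blades relaxed and pointing towards the two black marks. Then squeeze the blades until each tip stands over its own mark, and hold that gap steady: finish while still squeezing, without letting go. Leave the other things on the bench alone.

Things in the scene. Friction and masses are not known exactly. Their poses are not given: they have to be found in the camera images.
- gauge_plate: Fixed aluminium plate flat on the bench, 260 x 80 x 10 mm (x, y, z), origin at the centre of its underside, z up. A steel post stands on it at x = -100 mm, y = 0. Near the other end two parallel black marks lie on its top, 40 mm long (x = 85 to 125 mm), each 6 mm wide, centred at y = +8 and y = -8 mm: the marked gap is 16 mm. Properly hung forceps point along the plate's +x.
- post_foot (a point): Centre of the post's foot on the plate's top, which is 10 mm above the bench. Post: diameter 10 mm, 30 mm high above the top, its upper 8 mm tapering to 3 mm. Axes as the plate's.
- marks_mid (a point): Point on the plate's top mid-way between the two marks, at x = 97 mm of the plate, where the tips belong. Axes as the plate's.
- eye (a point): Centre of the eye of the loose steel forceps (about 105 g, 213 mm long, lying flat at the start): a ring of outer diameter 32 mm, hole 14 mm, 8 mm high, its underside level with the forceps' underside (4 mm below this point). Axes of the forceps: x from the eye to the tips, y to the left blade, z up.
- heel (a point): Centre of the solid heel block, the place to carry the forceps without squeezing them: 56 mm long (x), 22 mm wide (y), 18 mm high; 45 mm from the eye's centre along the forceps' x; this point is 9 mm above the forceps' underside. Axes as the forceps'.
- finger_plates (a point): Mid-way between the two ribbed finger plates where the blades are squeezed, on the centre line, 152 mm from the eye along x, 9 mm above the underside. Each plate is 30 mm long, 18 mm high. Outside width across their middles: 39 mm relaxed, 23 mm (blades parallel) when the tip centres are 16 mm apart; the tip gap changes 1.5 mm for each 1 mm of width. Axes as the forceps'.
- left_tip (a point): Centre of the left blade's tip (its last end, 3 mm thick, 6 mm high), 5 mm above the forceps' underside, 197 mm from the eye along x. Relaxed, the tip centres are 40 mm apart; fully squeezed about 4 mm.
- right_tip (a point): The same for the right blade (y negative).
- left_blade: The left blade, 130 mm long from its spring hinge (this origin, 67 mm ahead of the eye's centre and 8 mm left of the centre line) to the tip, x along the blade. It stands 0.0925 rad outward when relaxed and springs back: about 6 N on each finger plate brings it parallel to the centre line.
- right_blade: The right blade, mirror image of the left one.
- tube_rack: Bystander: blue tube rack, 115 x 160 x 45 mm, origin at the centre of its underside, with three small tubes up to 68 mm high. Not to be moved.
- jar: Bystander: clear jar with lid, diameter 52 mm, 75 mm high, origin under its centre. Not to be moved.
- dish: Bystander: clear flat dish, diameter 90 mm, 15 mm high, origin under its centre. Not to be moved.
- slide_box: Bystander: grey slide box, 90 x 60 x 32 mm, origin under its centre. Not to be moved.
Mind the look-alikes: they are no part of the job. There is more than one size of the part that bears eye; the job needs the middle-sized.

How it is judged:
By the outcome, as a careful person would: the job done as asked, in the order asked, and still so for the second after the job is handed in, while the arm keeps its last pose, push and grip.
It also fails if it takes over 48 s, if anything falls off the work surface, if the arm or the gripper's body presses on something with over 40 N, if the wrist force passes 120 N, or if a joint passes its speed limit or range.

## Working session

There is one attempt and no reset: what is moved stays moved. The work goes in short steps, Python scripts to look and compute and a tool call to move; the robot and the scene stay as the last step left them, time stands still between calls to the robot, and variables do not carry over. Pictures are saved under pics/ and viewed, and the job is handed in when it is done.

Besides the shell and the picture viewer there is one more tool, called after "Call:" by a JSON object that holds its "name" and its "arguments". move_arm: Moves the arm, as the interface text tells. Its arguments: {"type":"object","properties":{"targets":{"type":"array"}},"required":["targets"]}

```bash
ls; mkdir -p pics; cat > h.py <<'E'
import numpy as np, cv2
from plant import telemetry, get_image, camera_params, bot, models
def save(name,out):
    im,d=get_image(name); cv2.imwrite('pics/'+out+'.png',cv2.cvtColor(im,cv2.COLOR_RGB2BGR)); np.save('pics/'+out+'.npy',d); np.save('pics/'+out+'_rgb.npy',im); return im,d
def ray(cam,r,c):
    p=camera_params(cam);K=np.array(p['K'],float);D=np.array(p['D'],float);T=np.array(p['T'],float)
    u=cv2.undistortPoints(np.array([[[c,r]]],float),K,D)[0,0]
    return T[:3,3],T[:3,:3]@np.array([u[0],u[1],1.])
def at_z(cam,r,c,z):
    o,d=ray(cam,r,c); return o+d*(z-o[2])/d[2]
def at_d(cam,r,c,dep):
    o,d=ray(cam,r,c); return o+d*dep
def proj(cam,P):
    p=camera_params(cam);K=np.array(p['K'],float);D=np.array(p['D'],float);T=np.linalg.inv(np.array(p['T'],float))
    q,_=cv2.projectPoints(np.array(P,float).reshape(-1,3),cv2.Rodrigues(T[:3,:3])[0],T[:3,3],K,D); return q[:,0,::-1]
E
python3 - <<'E'
from h import *
np.set_printoptions(precision=3,suppress=True)
for n in ('side','top'):
    save(n,n+'0'); print(n,camera_params(n))
s=telemetry.state(); print(s,bot.tcp_to_grasp)
E
```

```text
pics
side {'K': array([[448.754,   0.   , 329.302],
       [  0.   , 448.754, 232.059],
       [  0.   ,   0.   ,   1.   ]]), 'D': array([-0.114,  0.   ,  0.   ,  0.   ,  0.   ]), 'T': array([[   0.834,   -0.304,    0.461,   39.945],
       [  -0.552,   -0.449,    0.703, -834.214],
       [  -0.006,   -0.84 ,   -0.542,  660.224],
       [   0.   ,    0.   ,    0.   ,    1.   ]])}
top {'K': array([[434.294,   0.   , 324.394],
       [  0.   , 434.294, 237.774],
       [  0.   ,   0.   ,   1.   ]]), 'D': array([-0.021,  0.   ,  0.   ,  0.   ,  0.   ]), 'T': array([[  0.026,  -0.983,   0.182, 400.367],
       [ -0.999,  -0.03 ,  -0.021,  -3.187],
       [  0.026,  -0.181,  -0.983, 970.705],
       [  0.   ,   0.   ,   0.   ,   1.   ]])}
{'time_s': 0.1, 'q': array([ 1.041,  0.277,  1.506, -0.   ,  1.361, -0.121]), 'joint_velocities': array([ 0.   , -0.001, -0.002, -0.001, -0.001, -0.001]), 'effort': array([  0.001, -40.546, -23.778,   0.07 ,   0.03 ,  -0.   ]), 'position': array([228.331, 527.187, 204.698]), 'eef_rot': array([ 0.203,  0.979, -0.001, -0.   ]), 'ft_force': array([-0.198, -0.357, -0.364]), 'moment': array([-0.04 , -0.012, -0.04 ]), 'width': 0.999921862804704} 18.8
```

View pics/top0.png

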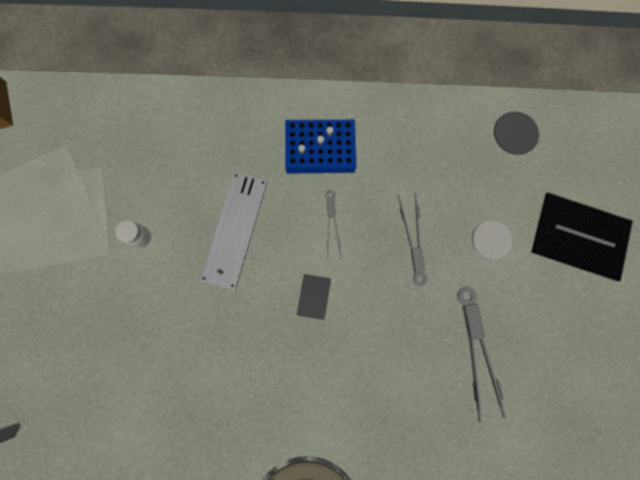

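View pics/side0.png

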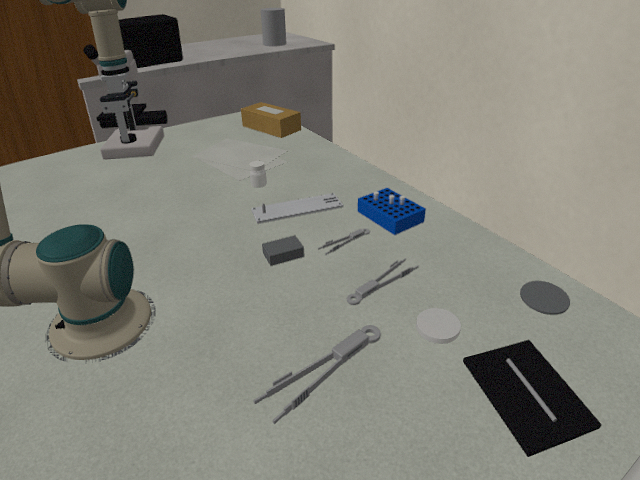

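The top view shows three forceps: small (331,225), middle (413,240) and large (482,350), as (column, row). The plate is at (235,230), with its post at the lower end (221,272) and marks at the upper end. Next I'll measure the lengths.

```bash
python3 - <<'E'
from h import *
np.set_printoptions(precision=1,suppress=True)
for cam in ('top','side'):
  get_image(cam)
  d=np.load(f'pics/{cam}0.npy')
  for t in ('eye','heel','finger_plates','left_tip','right_tip','post_foot','marks_mid','gauge_plate'):
    for m in models.masks_of(cam,t)[:4]:
        r,c=m['pixel']; z={'eye':8,'heel':18,'finger_plates':9,'left_tip':8,'right_tip':8}.get(t,10)
        print(cam,t,round(m['score'],2),np.array(m['pixel']),m['region'].sum(),at_z(cam,r,c,z),'depthz',at_d(cam,r,c,d[int(r),int(c)])[2])
im=cv2.imread('pics/top0.png')
cv2.imwrite('pics/c1.png',cv2.resize(im[180:300,370:470],None,fx=6,fy=5,interpolation=cv2.INTER_CUBIC)[:,:] if 0 else cv2.resize(im[185:295,370:470],None,fx=5.4,fy=5.4,interpolation=cv2.INTER_CUBIC))
cv2.imwrite('pics/c2.png',cv2.resize(im[165:295,190:280],None,fx=4.5,fy=4.5,interpolation=cv2.INTER_CUBIC))
E
```

```text
top eye 0.88 [336.7 472.9] 1561 [ 368.1 -354.9    8. ] depthz 25.51364009646943
top eye 0.85 [206.  328.3] 250 [652.5 -31.    8. ] depthz 15.730547458063256
top eye 0.79 [257.4 415.7] 679 [ 539.8 -230.6    8. ] depthz 19.55373655194819
top eye 0.3 [240.5 486.7] 1178 [ 583.4 -394.4    8. ] depthz 17.091108189021384
top heel 0.83 [206.3 328.7] 199 [649.3 -31.6  18. ] depthz 15.631147941870267
top heel 0.69 [256.3 416.5] 687 [ 540.9 -230.1   18. ] depthz 20.679160910183896
top heel 0.62 [336.8 475.6] 1652 [ 368.3 -357.2   18. ] depthz 21.111408104830957
top finger_plates 0.97 [336.1 471.6] 1478 [ 369.3 -351.7    9. ] depthz 24.382303924991334
top finger_plates 0.95 [251.  416.4] 615 [ 554.3 -232.2    9. ] depthz 18.95993227503743
top finger_plates 0.63 [205.5 332.2] 202 [653.7 -39.9   9. ] depthz 12.190666312774397
top left_tip 0.8 [384.8 492.9] 369 [ 267.5 -395.3    8. ] depthz 0.2945380750197728
top left_tip 0.53 [247.8 414.2] 870 [ 561.6 -227.5    8. ] depthz 1.7010969471695034
top left_tip 0.49 [228.  405.7] 82 [ 606.7 -208.5    8. ] depthz -2.2033399065255708
top right_tip 0.57 [38
[... 1298 characters left out ...]
4837641721715
side finger_plates 0.86 [241.  343.4] 366 [600.2 -46.4   9. ] depthz 0.3852663391005535
side left_tip 0.87 [391.7 306.8] 659 [ 278.1 -395.6    8. ] depthz 20.645588237320112
side left_tip 0.63 [266.8 393. ] 184 [ 636.1 -202.4    8. ] depthz 11.802202885952966
side right_tip 0.85 [378.6 289.4] 666 [ 266.9 -353.8    8. ] depthz 16.431040178415742
side right_tip 0.44 [275.4 399.1] 191 [ 626.4 -235.9    8. ] depthz 8.639330808113073
side post_foot 0.75 [205.3 298. ] 1494 [596.5 181.7  10. ] depthz 6.240131049144907
side marks_mid 0.88 [208.6 291.2] 1364 [570.3 175.9  10. ] depthz 8.718191377994799
side gauge_plate 0.62 [209.2 293.8] 1460 [574.8 168.6  10. ] depthz 9.492964517156906
```

View pics/c1.png

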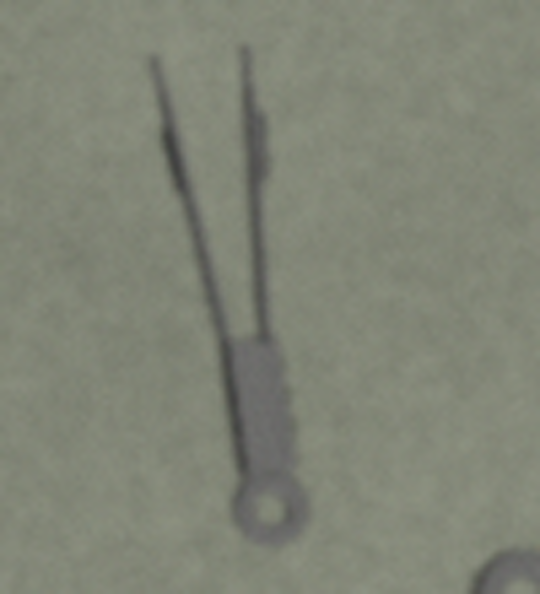

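View pics/c2.png

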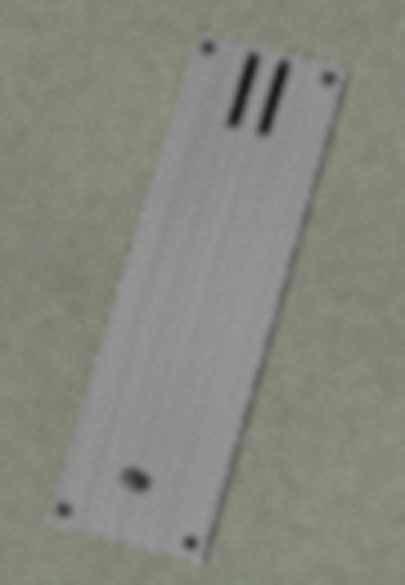

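Top crop: the eye is at about (420.2,279.1) and the tips at about (398.7,195.7) and (415.4,193.7). I'll check the lengths and look at side-camera crops.

```bash
python3 - <<'E'
from h import *
np.set_printoptions(precision=1,suppress=True)
e=at_z('top',279.1,420.2,4);l=at_z('top',195.7,398.7,8);r=at_z('top',193.7,415.4,8)
print(e,l,r,'len eye-tipmid',np.linalg.norm(((l+r)/2-e)[:2]),'gap',np.linalg.norm(l-r))
for n,(ec,er),(tc,tr) in (('small',(330,195),(334,259)),('large',(467,296),(492,418))):
  print(n,np.linalg.norm(at_z('top',er,ec,4)-at_z('top',tr,tc,4)))
# plate corners from crop2 /4.5 + (190,165)
for c,r in ((208,48),(329,78),(64,510),(191,542),(244,91),(273,98),(137,481)):
  print('plate pts',at_z('top',r/4.5+165,c/4.5+190,10))
im=cv2.imread('pics/side0.png')
cv2.imwrite('pics/c3.png',cv2.resize(im[250:315,335:430],None,fx=8,fy=8,interpolation=cv2.INTER_CUBIC))
cv2.imwrite('pics/c4.png',cv2.resize(im[185:230,245:350],None,fx=7.5,fy=7.5,interpolation=cv2.INTER_CUBIC))
E
```

```text
[ 491.6 -241.1    4. ] [ 682.4 -193.     8. ] [ 688.5 -231.9    8. ] len eye-tipmid 195.98024934534152 gap 39.373044131373554
small 149.02760598785994
large 262.18232708615596
plate pts [717.1 182.7  10. ]
plate pts [703.2 120.1  10. ]
plate pts [479.3 238.1  10. ]
plate pts [465.5 175.2  10. ]
plate pts [694.9 163.   10. ]
plate pts [691.7 148.   10. ]
plate pts [494.5 203.5  10. ]
```

View pics/c3.png

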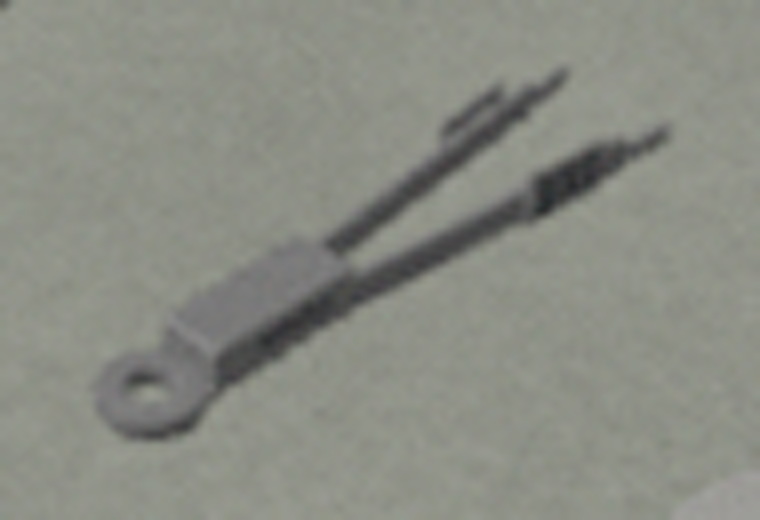

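View pics/c4.png

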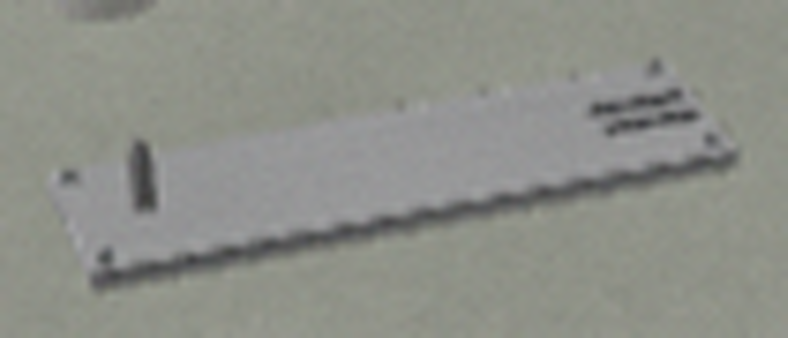

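The middle forceps fit: eye to tips measures 196 mm (197 given) and the relaxed gap 39.4 mm (40 given). The small pair measures 149 mm and the large one 262 mm. The crop confirms it. Next, cross-check with the side camera and plan the approach.

```bash
python3 - <<'E'
from h import *
np.set_printoptions(precision=2,suppress=True)
f=lambda c,r:at_z('side',r/8+250,c/8+335,0)
S=lambda c,r,z:at_z('side',r/8+250,c/8+335,z)
e=S(148,390,6);l=S(565,73,6);r=S(667,132,6);print('side',e,l,r)
v=(l+r)/2-e;print(np.linalg.norm(v[:2]),np.degrees(np.arctan2(v[1],v[0])))
P=lambda c,r,z:at_z('side',r/7.5+185,c/7.5+245,z)
q=np.array([P(*a,10) for a in ((69,178),(105,258),(655,67),(711,139))]);print(q,q.mean(0))
v=(q[2]+q[3]-q[0]-q[1])/2;print(np.linalg.norm(v),np.degrees(np.arctan2(v[1],v[0])))
print('post foot',P(147,208,10),'top',P(139,143,40))
# plan
yaw=np.radians(8.4); eye=np.array([491.6,-241.1]); heel=eye+45*np.array([np.cos(yaw),np.sin(yaw)]);print('heel',heel)
s=telemetry.state();from scipy.spatial.transform import Rotation as R
Rm=R.from_quat(s['eef_rot']).as_matrix();print(Rm, s['position']);print('shift',Rm.T@(np.array([*heel,60])-s['position']))
E
```

```text
side [ 491.33 -240.58    6.  ] [ 683.98 -194.11    6.  ] [ 689.43 -234.12    6.  ]
197.15381301592168 7.713496277835867
[[480.14 236.47  10.  ]
 [465.26 173.83  10.  ]
 [719.97 183.98  10.  ]
 [704.58 121.24  10.  ]] [592.49 178.88  10.  ]
245.26609833856438 -12.36846310901093
post foot [495.04 198.32  10.  ] top [493.42 196.29  40.  ]
heel [ 536.12 -234.53]
[[-0.92  0.4   0.  ]
 [ 0.4   0.92  0.  ]
 [-0.    0.   -1.  ]] [228.61 527.64 205.51]
shift [-585.16 -577.12  145.46]
```

Call:
{"name": "move_arm", "arguments": {"targets": [-0.045,-0.042,0,-0.05,-1,-0.09,-0.084,0,-0.1,-1,-0.135,-0.126,0,-0.15,-1,-0.18,-0.168,0,-0.2,-1,-0.225,-0.21,0,-0.25,-1,-0.27,-0.252,0,-0.3,-1,-0.315,-0.294,0,-0.35,-1,-0.36,-0.34,0.01,-0.4,-1,-0.405,-0.385,0.02,-0.45,-1,-0.45,-0.43,0.03,-0.5,-1,-0.49,-0.475,0.04,-0.55,-1,-0.52,-0.51,0.055,-0.55,-1]}}

```text
time_s: 2.5
position: [504.2, -149.7, 150.6]
eef_rot: [-0.07, 0.998, -0.0, 0.001]
ft_force: [-0.2, 0.7, -0.1]
width: 1.003
```

```bash
cat >> h.py <<'E'
from scipy.spatial.transform import Rotation as R
def shift(x,y,z,yawdeg):
    """yawdeg: desired tool-y world direction minus 90"""
    s=telemetry.state();M=R.from_quat(s['eef_rot']).as_matrix()
    cur=np.degrees(np.arctan2(M[1,1],M[0,1]))-90
    print('t',round(s['time_s'],2),'pos',np.round(s['position'],1),'yaw',round(cur,2),'tilt',np.round(M[:,2],4),'F',np.round(s['ft_force'],1),'w',round(s['width']*94,2))
    print('shift mm',np.round(M.T@(np.array([x,y,z])-s['position']),1),'turn',round(-np.radians(yawdeg-cur),4))
E
python3 -c "
from h import *
shift(536,-235,60,8.1)"
```

```text
t 2.5 pos [ 504.2 -149.7  150.6] yaw 8.04 tilt [ 2.e-03 -7.e-04 -1.e+00] F [-0.2  0.7 -0.1] w 94.24
shift mm [-19.4 -88.8  90.7] turn -0.0011
```

Call:
{"name": "move_arm", "arguments": {"targets": [-0.01,-0.045,0.03,0,-1,-0.0195,-0.089,0.06,0,-1,-0.0195,-0.089,0.09,0,-1,-0.0195,-0.089,0.09,0,-1,-0.0195,-0.089,0.09,0,-1]}}

```text
time_s: 3.12
position: [535.3, -232.3, 61.4]
eef_rot: [-0.071, 0.997, -0.0, 0.001]
ft_force: [-0.6, 0.8, 1.0]
width: 1.001
```

```bash
python3 -c "
from h import *
shift(536,-235,2.5,8.1)
im,d=save('top','top1')
cv2.imwrite('pics/c5.png',cv2.resize(cv2.imread('pics/top1.png')[180:310,350:500],None,fx=5,fy=4.6))
im,d=save('side','side1')
cv2.imwrite('pics/c6.png',cv2.resize(cv2.imread('pics/side1.png')[200:330,310:450],None,fx=5.5,fy=4.6))
"
```

```text
t 3.12 pos [ 535.3 -232.3   61.4] yaw 8.12 tilt [ 1.1e-03 -5.0e-04 -1.0e+00] F [-0.6  0.8  1. ] w 94.14
shift mm [-0.2 -2.8 58.9] turn 0.0003
```

View pics/c6.png

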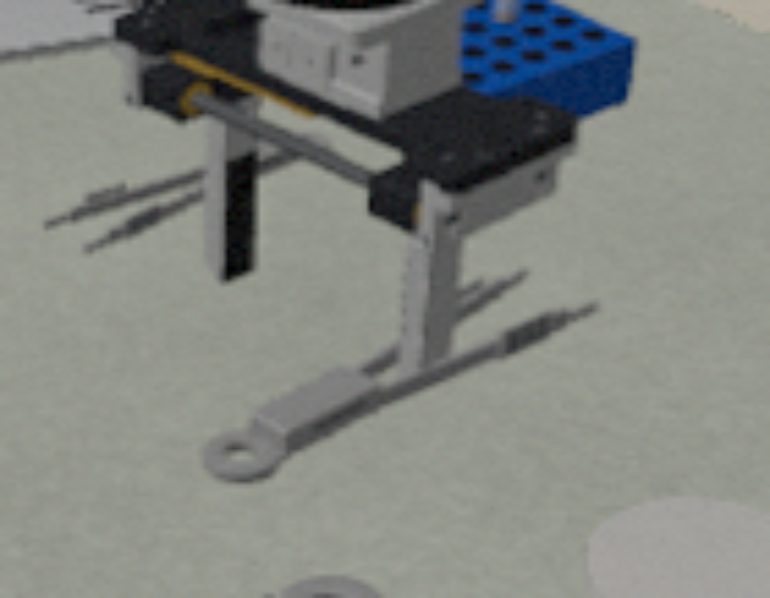

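The fingers straddle the heel and the side view is clear. Now descend and grip.

Call:
{"name": "move_arm", "arguments": {"targets": [0,-0.002,0.025,0,-1,0,-0.002,0.045,0,-1,0,-0.002,0.055,0,-1,0,-0.002,0.057,0,-1,0,-0.002,0.057,0,-1]}}

```text
time_s: 3.85
position: [535.8, -234.6, 4.3]
eef_rot: [-0.071, 0.997, -0.0, 0.001]
ft_force: [0.5, -0.4, 0.2]
width: 0.998
```

```bash
python3 -c "
from h import *
shift(536,-235,3,8.1)
"
```

```text
t 3.85 pos [ 535.8 -234.6    4.3] yaw 8.11 tilt [ 1.4e-03 -7.0e-04 -1.0e+00] F [ 0.5 -0.4  0.2] w 93.81
shift mm [-0.2 -0.5  1.3] turn 0.0001
```

Call:
{"name": "move_arm", "arguments": {"targets": [0,0,0,0,1,0,0,0,0,1,0,0,0,0,1,0,0,0,0,1,0,0,0,0,1,0,0,0,0,1,0,0,0,0,1,0,0,0,0,1]}}

```text
time_s: 4.85
position: [535.1, -234.3, 3.4]
eef_rot: [-0.071, 0.998, 0.0, 0.0]
ft_force: [0.0, -0.1, -0.4]
width: 0.227
```

```bash
python3 -c "
from h import *
shift(536,-235,3,8.1)
"
```

```text
t 4.85 pos [ 535.1 -234.3    3.4] yaw 8.09 tilt [-0.e+00  2.e-04 -1.e+00] F [ 0.  -0.1 -0.4] w 21.33
shift mm [-0.8 -0.8  0.4] turn -0.0002
```

Call:
{"name": "move_arm", "arguments": {"targets": [0,0,-0.02,0,1,0,0,-0.05,0,1,0,0,-0.09,0,1,0,0,-0.12,0,1,0,0,-0.12,0,1]}}

```text
time_s: 5.48
position: [536.6, -235.2, 125.6]
eef_rot: [-0.071, 0.998, -0.001, 0.002]
ft_force: [-0.2, 0.3, -0.5]
width: 0.232
```

```bash
python3 -c "
from h import *
shift(538.3,191,123,-12.8)
im,d=save('side','side2')
cv2.imwrite('pics/c7.png',cv2.resize(cv2.imread('pics/side2.png')[150:330,310:500],None,fx=4,fy=3.3))
"
```

```text
t 5.47 pos [ 536.6 -235.2  125.6] yaw 8.09 tilt [ 0.0045 -0.0026 -1.    ] F [-0.2  0.3 -0.5] w 21.8
shift mm [-61.7 421.8   1.5] turn 0.3646
```

View pics/c7.png

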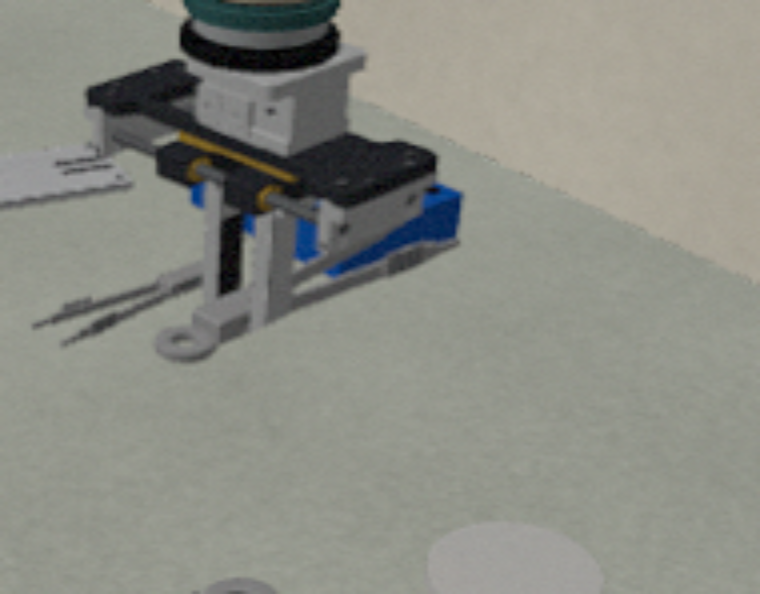

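The forceps are lifted level. Carry them to the plate.

Call:
{"name": "move_arm", "arguments": {"targets": [-0.003,0.02,0,0.02,1,-0.01,0.065,0,0.06,1,-0.018,0.115,0,0.1,1,-0.025,0.17,0,0.15,1,-0.033,0.225,0,0.2,1,-0.041,0.28,0,0.25,1,-0.049,0.335,0,0.3,1,-0.055,0.38,0,0.34,1,-0.06,0.41,0,0.3646,1,-0.0617,0.4218,0,0.3646,1,-0.0617,0.4218,0.03,0.3646,1,-0.0617,0.4218,0.04,0.3646,1]}}

```text
time_s: 7.02
position: [534.8, 190.7, 80.9]
eef_rot: [0.111, 0.994, -0.001, -0.003]
ft_force: [-0.0, -1.5, -0.8]
width: 0.232
```

Call:
{"name": "move_arm", "arguments": {"targets": [0,0,0,0,1,0,0,0,0,1]}}

```text
time_s: 7.28
position: [537.5, 191.5, 84.0]
eef_rot: [0.112, 0.994, 0.0, 0.0]
ft_force: [-0.6, -0.5, -1.1]
width: 0.229
```

```bash
python3 -c "
from h import *
shift(538.3,191,60,-12.8)
save('side','side3');save('top','top3')
cv2.imwrite('pics/c8.png',cv2.resize(cv2.imread('pics/side3.png')[120:235,225:365],None,fx=5.6,fy=5.2,interpolation=2))
cv2.imwrite('pics/c9.png',cv2.resize(cv2.imread('pics/top3.png')[165:300,160:320],None,fx=5,fy=4.4,interpolation=2))
"
```

```text
t 7.28 pos [537.5 191.5  84. ] yaw -12.84 tilt [ 1.e-03  2.e-04 -1.e+00] F [-0.6 -0.5 -1.1] w 21.51
shift mm [-0.9 -0.3 24. ] turn -0.0008
```

View pics/c8.png

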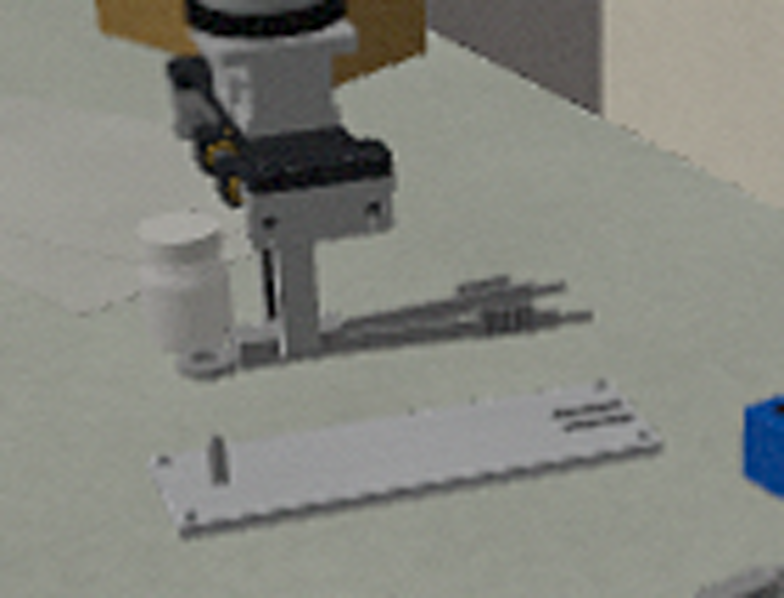

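View pics/c9.png

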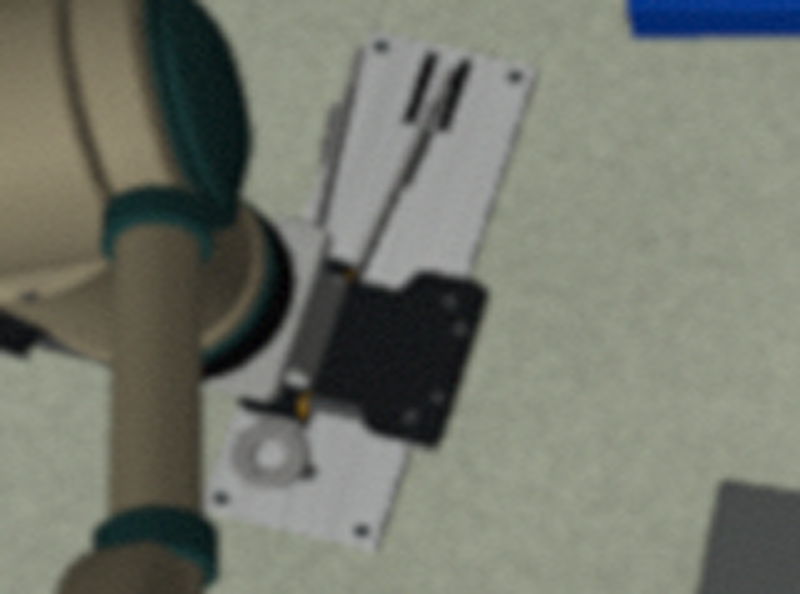

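```bash
python3 - <<'E'
from h import *
np.set_printoptions(precision=1,suppress=True)
print('top',at_z('top',165+455/4.4,160+271/5,85.5),'side',at_z('side',120+356.5/5.2,225+208/5.6,86))
g=telemetry.state()['position'];y=np.radians(-12.84);print('from grip',g[:2]-45*np.array([np.cos(y),np.sin(y)]))
# where would post project
for z in (10,40): print(z,proj('top',[[494.4,201,z]]),proj('side',[[494.4,201,z]]))
# enlarge eyes
cv2.imwrite('pics/d1.png',cv2.resize(cv2.imread('pics/top3.png')[245:295,190:250],None,fx=12,fy=12,interpolation=2))
cv2.imwrite('pics/d2.png',cv2.resize(cv2.imread('pics/side3.png')[175:225,245:305],None,fx=12,fy=12,interpolation=2))
cv2.imwrite('pics/d3.png',cv2.resize(cv2.imread('pics/top0.png')[245:295,190:250],None,fx=12,fy=12,interpolation=2))
E
```

```text
top [493.8 200.4  85.5] side [496.3 202.2  86. ]
from grip [493.7 201.7]
10 [[272.  221.6]] [[212.4 264. ]]
40 [[270.5 218.7]] [[203.3 263.1]]
```

View pics/d1.png

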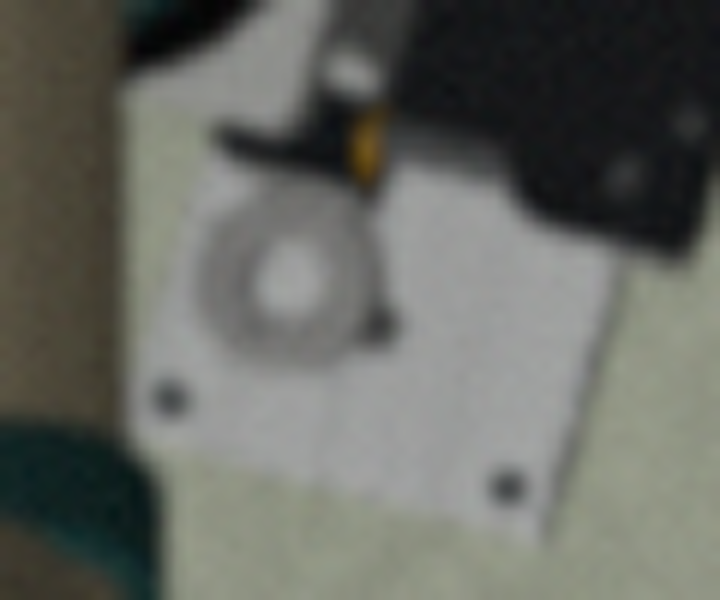

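View pics/d2.png

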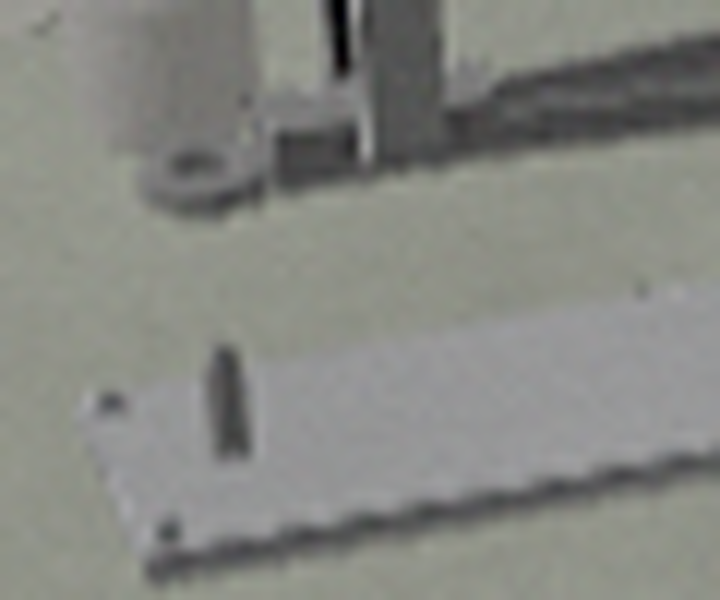

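View pics/d3.png

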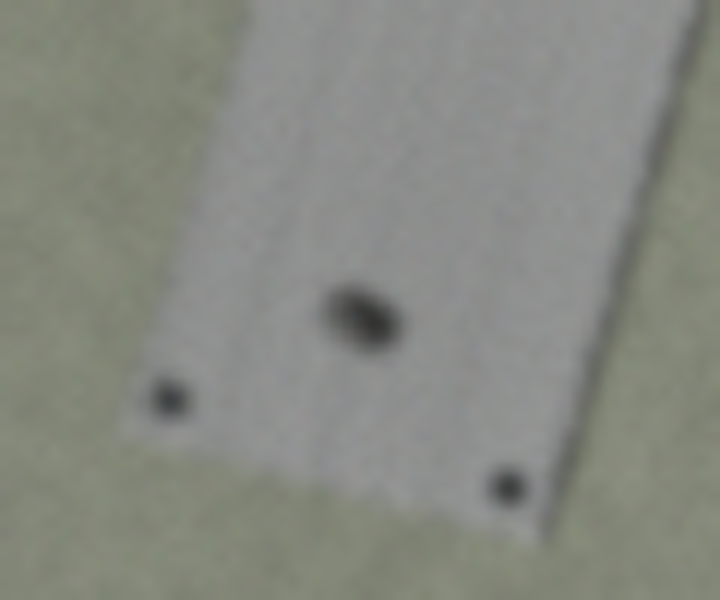

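```bash
python3 - <<'E'
from h import *
np.set_printoptions(precision=1,suppress=True)
T=lambda x,y,z:at_z('top',245+(y+.5)/12-.5,190+(x+.5)/12-.5,z)
S=lambda x,y,z:at_z('side',175+(y+.5)/12-.5,245+(x+.5)/12-.5,z)
print('post top-cam foot',T(373,324,10),'tip',T(340,303,40),'screw',T(170,400,10),T(508,487,10))
print('eye topcam',T(292,275,88),'hole',T(292,281,85))
print('post side foot',S(233,452,10),'tip',S(224,348,40),'screw',S(111,403,10),S(168,533,10))
print('eye side',S(203,170,88.5),S(200,163,88))
for P in ([494.4,201,40],): print(proj('top',P))
E
```

```text
post top-cam foot [495.3 203.1  10. ] tip [495.9 202.8  40. ] screw [480.3 239.3  10. ] [466.1 176.5  10. ]
eye topcam [495.5 200.6  88. ] hole [494.8 201.2  85. ]
post side foot [494.8 202.1  10. ] tip [494.  199.6  40. ] screw [480.7 240.4  10. ] [465.2 176.7  10. ]
eye side [492.3 198.   88.5] [493.7 202.5  88. ]
[[270.5 218.7]]
```

Call:
{"name": "move_arm", "arguments": {"targets": [-0.0005,0.0015,0.015,0,1,-0.0005,0.0015,0.03,0,1,-0.0005,0.0015,0.035,0,1,-0.0005,0.0015,0.035,0,1,-0.0005,0.0015,0.035,0,1]}}

```text
time_s: 8.0
position: [538.0, 193.3, 48.6]
eef_rot: [0.111, 0.994, 0.0, 0.0]
ft_force: [-0.1, 0.2, -0.9]
width: 0.232
```

```bash
python3 - <<'E'
from h import *
shift(538.3,192.8,40,-12.8)
save('side','side4');save('top','top4')
cv2.imwrite('pics/e1.png',cv2.resize(cv2.imread('pics/top4.png')[245:295,190:250],None,fx=12,fy=12,interpolation=2))
cv2.imwrite('pics/e2.png',cv2.resize(cv2.imread('pics/side4.png')[175:225,245:305],None,fx=12,fy=12,interpolation=2))
E
```

```text
t 8.0 pos [538.  193.3  48.6] yaw -12.8 tilt [ 5.e-04  2.e-04 -1.e+00] F [-0.1  0.2 -0.9] w 21.77
shift mm [-0.4 -0.5  8.6] turn 0.0
```

View pics/e1.png

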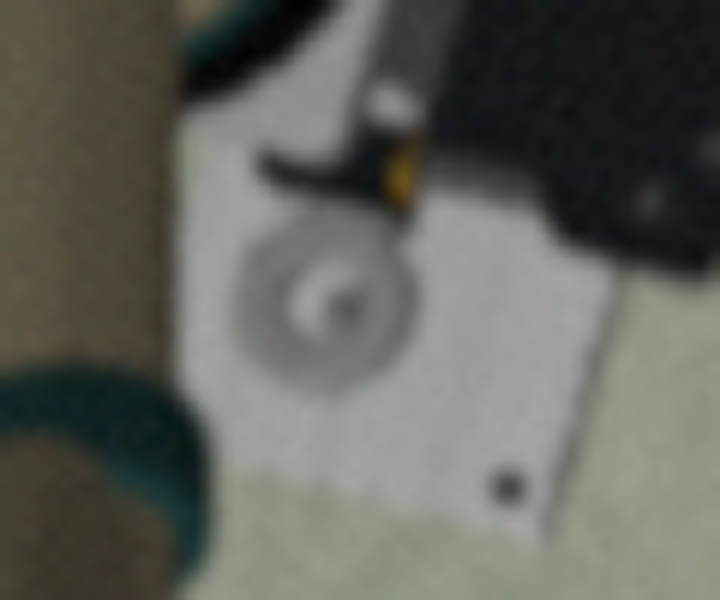

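View pics/e2.png

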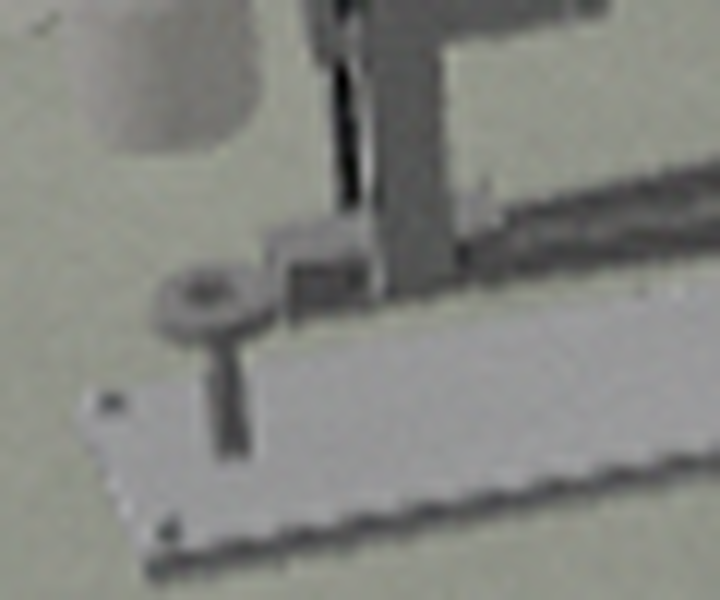

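```bash
python3 - <<'E'
from h import *
np.set_printoptions(precision=1,suppress=True)
T=lambda x,y,z:at_z('top',245+(y+.5)/12-.5,190+(x+.5)/12-.5,z)
S=lambda x,y,z:at_z('side',175+(y+.5)/12-.5,245+(x+.5)/12-.5,z)
print('ring',T(328,300,52),'hole',T(325,303,49.5),'post tip',T(347,307,40))
print('eye side',S(211,295,53),S(208,288,53),S(208,292,49),'post tip',S(224,348,40))
# model outlines overlay: ring circle r16/r7 at z 53.2,45.2 and post
im=[cv2.imread('pics/e1.png'),cv2.imread('pics/e2.png')]
def dr(k,cam,c,r,z,col,o):
    a=np.linspace(0,2*np.pi,40);P=np.c_[c[0]+r*np.cos(a),c[1]+r*np.sin(a),0*a+z]
    q=proj(cam,P);pts=np.c_[(q[:,1]+.5-o[1])*12-.5,(q[:,0]+.5-o[0])*12-.5].round().astype(int)
    cv2.polylines(im[k],[pts],True,col,1)
import sys
eye=(494.2,203.2);post=(494.9,202)
for k,cam,o in ((0,'top',(245,190)),(1,'side',(175,245))):
    dr(k,cam,eye,16,53,(0,0,255),o);dr(k,cam,eye,7,53,(0,0,255),o);dr(k,cam,eye,16,45,(0,120,255),o)
    dr(k,cam,post,5,10,(255,0,0),o);dr(k,cam,post,1.5,40,(255,0,0),o);dr(k,cam,post,5,32,(255,0,0),o)
cv2.imwrite('pics/f12.png',np.hstack([im[0][150:450,150:520],im[1][200:500,50:420]]))
E
```

```text
ring [495.1 202.3  52. ] hole [494.9 203.3  49.5] post tip [495.2 201.5  40. ]
eye side [493.4 202.8  53. ] [494.4 206.4  53. ] [496.5 211.4  49. ] post tip [494.  199.6  40. ]
```

View pics/f12.png

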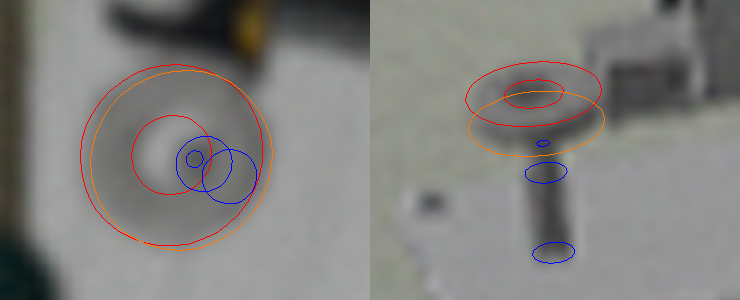

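Eye and post agree within about 1 mm in both cameras, with the post tip visible inside the hole in the top view. Lower in stages.

Call:
{"name": "move_arm", "arguments": {"targets": [0,-0.0005,0.006,0,1,0,-0.0005,0.012,0,1,0,-0.0005,0.018,0,1,0,-0.0005,0.018,0,1]}}

```text
time_s: 8.6
position: [537.0, 192.6, 29.7]
eef_rot: [0.111, 0.994, -0.0, -0.001]
ft_force: [-0.5, 0.7, -1.4]
width: 0.229
```

```bash
python3 - <<'E'
from h import *
shift(538.3,192.8,13.5,-12.8)
save('side','side5');save('top','top5')
a=cv2.resize(cv2.imread('pics/top5.png')[250:285,190:235],None,fx=8,fy=8,interpolation=2)
b=cv2.resize(cv2.imread('pics/side5.png')[185:220,245:290],None,fx=8,fy=8,interpolation=2)
cv2.imwrite('pics/g1.png',np.hstack([a,b]))
E
```

```text
t 8.6 pos [537.  192.6  29.7] yaw -12.8 tilt [-1.5e-03 -3.0e-04 -1.0e+00] F [-0.5  0.7 -1.4] w 21.55
shift mm [-1.3  0.5 16.2] turn -0.0
```

View pics/g1.png

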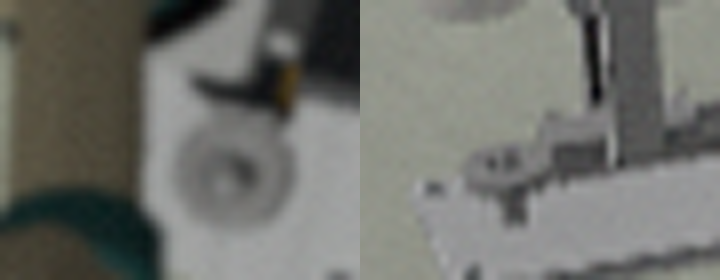

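The post is in the hole with no contact force. Lower the rest of the way.

Call:
{"name": "move_arm", "arguments": {"targets": [-0.0005,0,0.006,0,1,-0.0005,0,0.011,0,1,-0.0005,0,0.0145,0,1,-0.0005,0,0.0155,0,1,-0.0005,0,0.0155,0,1]}}

```text
time_s: 9.32
position: [538.0, 192.6, 14.9]
eef_rot: [0.111, 0.994, 0.0, -0.0]
ft_force: [0.0, 0.2, -1.7]
width: 0.234
```

```bash
python3 - <<'E'
from h import *
shift(538.3,192.8,13.5,-12.8)
E
```

```text
t 9.32 pos [538.  192.6  14.9] yaw -12.8 tilt [-1.e-04  0.e+00 -1.e+00] F [ 0.   0.2 -1.7] w 22.0
shift mm [-0.2  0.2  1.4] turn -0.0
```

Call:
{"name": "move_arm", "arguments": {"targets": [0,0,0.001,0,1,0,0,0.0015,0,1,0,0,0.0015,0,1]}}

```text
time_s: 9.7
position: [538.1, 192.7, 13.5]
eef_rot: [0.111, 0.994, 0.0, 0.0]
ft_force: [1.2, 1.0, -1.3]
width: 0.234
```

```bash
python3 - <<'E'
from h import *
shift(538.3,192.8,13.5,-12.8)
E
```

```text
t 9.7 pos [538.1 192.7  13.5] yaw -12.8 tilt [ 1.e-04  1.e-04 -1.e+00] F [ 1.2  1.  -1.3] w 21.95
shift mm [-0.2  0.2  0. ] turn -0.0
```

Call:
{"name": "move_arm", "arguments": {"targets": [0,0,0,0,0.3,0,0,0,0,0.0,0,0,0,0,-0.5,0,0,0,0,-0.5,0,0,-0.02,0,-0.5,0,0,-0.06,0,-0.5,0,0,-0.06,0,-0.5,0,0,-0.06,0,-0.5]}}

```text
time_s: 10.7
position: [537.6, 192.5, 73.1]
eef_rot: [0.111, 0.994, -0.0, -0.0]
ft_force: [1.2, -0.1, -0.7]
width: 0.749
```

```bash
python3 - <<'E'
from h import *
shift(538.3+107*np.cos(np.radians(-12.8)),192.8+107*np.sin(np.radians(-12.8)),73,-12.8)
save('side','side6');save('top','top6')
a=cv2.resize(cv2.imread('pics/top6.png')[160:295,180:290],None,fx=4,fy=4,interpolation=2)
b=cv2.resize(cv2.imread('pics/side6.png')[160:235,240:350],None,fx=7,fy=7,interpolation=2)
cv2.imwrite('pics/g2.png',a);cv2.imwrite('pics/g3.png',b)
E
```

```text
t 10.7 pos [537.6 192.5  73.1] yaw -12.8 tilt [-6.e-04 -1.e-04 -1.e+00] F [ 1.2 -0.1 -0.7] w 70.42
shift mm [-107.7    0.4    0. ] turn 0.0001
```

View pics/g2.png

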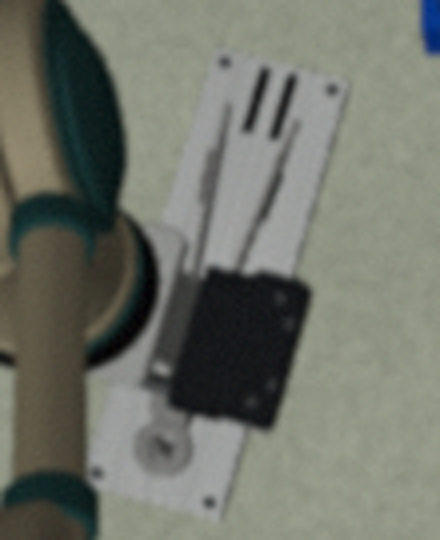

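View pics/g3.png

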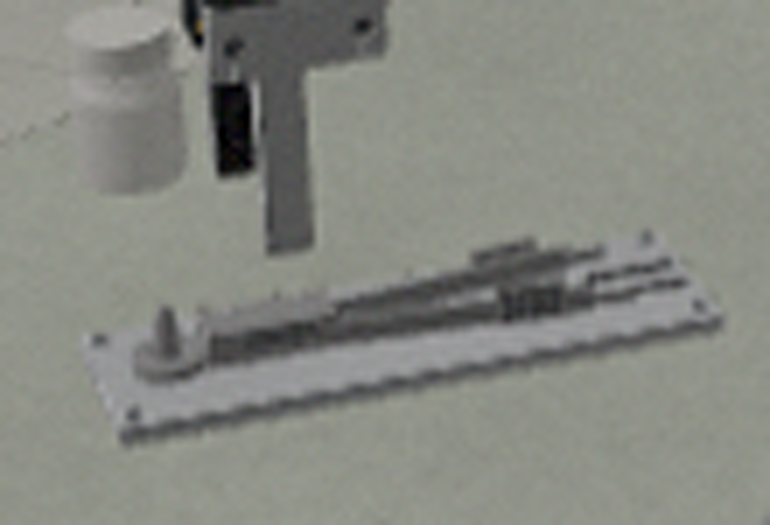

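The forceps hang on the post, flat, with blades relaxed and tips towards the marks. Next, measure in the plate frame.

```bash
python3 - <<'E'
from h import *
np.set_printoptions(precision=1,suppress=True)
T=lambda x,y,z:at_z('top',160+(y+.5)/4-.5,180+(x+.5)/4-.5,z)
S=lambda x,y,z:at_z('side',160+(y+.5)/7-.5,240+(x+.5)/7-.5,z)
for n,F,sc,oth in (('top',T,[(224,62),(331,90),(97,472),(209,503)],dict(lt=(229,105,16),rt=(297,124,16),lp=(210,175,28),rp=(271,195,28),eye=(163,447,18),mL=(257,100,10),mR=(284,107,10))),
  ('side',S,[(647,237),(699,306),(98,340),(133,414)],dict(lt=(600,250,16),rt=(683,283,10),eye=(170,360,18)))):
    q=np.array([F(*a,10) for a in sc]);c=q.mean(0);v=(q[0]+q[1]-q[2]-q[3]);y=np.arctan2(v[1],v[0])
    print(n,'centre',c,'yaw',np.degrees(y), 'post',c[:2]-100*np.array([np.cos(y),np.sin(y)]),'fingerpt',c[:2]+52*np.array([np.cos(y),np.sin(y)]))
    for k,a in oth.items():
        d=(F(*a)-c)[:2];print(k,np.array([d[0]*np.cos(y)+d[1]*np.sin(y),-d[0]*np.sin(y)+d[1]*np.cos(y)]))
E
```

```text
top centre [592.1 180.3  10. ] yaw -12.957020446043861 post [494.7 202.8] fingerpt [642.8 168.7]
lt [96.7 20.4]
rt [ 95.8 -20.1]
lp [52.1 15.9]
rp [ 49.7 -20.1]
eye [-99.6  -0.7]
mL [105.2   7.3]
mR [105.2  -8.8]
side centre [592.9 182.2  10. ] yaw -12.713872090809327 post [495.3 204.3] fingerpt [643.6 170.8]
lt [96.5 18.8]
rt [123.1 -11.8]
eye [-101.3   -9.1]
```

Call:
{"name": "move_arm", "arguments": {"targets": [-0.03,0,0,0,-0.5,-0.07,0,0,0,-0.5,-0.1,0,0,0,-0.5,-0.107,0,0,0,-0.5,-0.107,0,0.02,0,-0.5,-0.107,0,0.03,0,-0.5,-0.107,0,0.03,0,-0.5]}}

```text
time_s: 11.68
position: [640.6, 169.1, 42.2]
eef_rot: [0.111, 0.994, -0.0, -0.002]
ft_force: [0.4, -0.0, 0.5]
width: 0.748
```

```bash
python3 - <<'E'
from h import *
shift(642.5,168.8,13.5,-12.9)
save('side','side7')
b=cv2.resize(cv2.imread('pics/side7.png')[150:235,240:350],None,fx=7,fy=7,interpolation=2)
cv2.imwrite('pics/g4.png',b)
E
```

```text
t 11.68 pos [640.6 169.1  42.2] yaw -12.78 tilt [-3.3e-03 -3.0e-04 -1.0e+00] F [ 0.4 -0.   0.5] w 70.34
shift mm [-2.   0.2 28.7] turn 0.0021
```

View pics/g4.png

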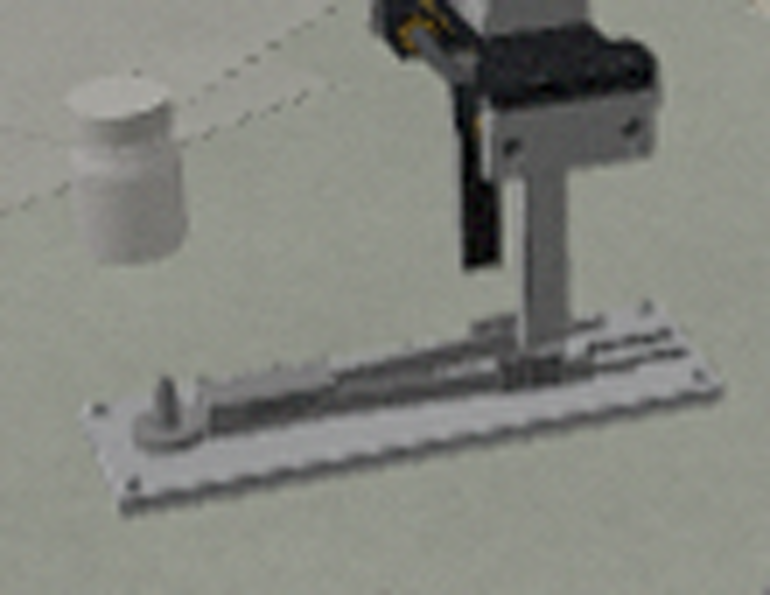

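Call:
{"name": "move_arm", "arguments": {"targets": [-0.0005,0,0.012,0.002,-0.5,-0.0005,0,0.022,0.002,-0.5,-0.0005,0,0.028,0.002,-0.5,-0.0005,0,0.028,0.002,-0.3,-0.0005,0,0.028,0.002,-0.1,-0.0005,0,0.028,0.002,0.05,-0.0005,0,0.028,0.002,0.05]}}

```text
time_s: 12.6
position: [643.1, 168.9, 15.8]
eef_rot: [0.112, 0.994, 0.0, 0.0]
ft_force: [-0.0, -0.1, 0.6]
width: 0.475
```

```bash
python3 - <<'E'
from h import *
shift(642.5,168.8,13.5,-12.9)
E
```

```text
t 12.6 pos [643.1 168.9  15.8] yaw -12.92 tilt [ 6.e-04  2.e-04 -1.e+00] F [-0.  -0.1  0.6] w 44.63
shift mm [ 0.5 -0.2  2.3] turn -0.0003
```

Call:
{"name": "move_arm", "arguments": {"targets": [0,0,0.0015,0,0.1,0,0,0.0015,0,0.2,0,0,0.0015,0,0.3,0,0,0.0015,0,0.38,0,0,0.0015,0,0.45,0,0,0.0015,0,0.45,0,0,0.0015,0,0.45]}}

```text
time_s: 13.48
position: [642.9, 168.9, 14.0]
eef_rot: [0.112, 0.994, 0.0, 0.0]
ft_force: [0.7, 0.6, -0.2]
width: 0.277
```

```bash
python3 - <<'E'
from h import *
shift(642.5,168.8,13.5,-12.9)
save('side','side8');save('top','top8')
b=cv2.resize(cv2.imread('pics/side8.png')[150:235,240:350],None,fx=7,fy=7,interpolation=2)
a=cv2.resize(cv2.imread('pics/top8.png')[165:225,210:290],None,fx=9,fy=9,interpolation=2)
cv2.imwrite('pics/g5.png',b);cv2.imwrite('pics/g6.png',a)
E
```

```text
t 13.47 pos [642.9 168.9  14. ] yaw -12.91 tilt [ 1.e-04  1.e-04 -1.e+00] F [ 0.7  0.6 -0.2] w 26.07
shift mm [ 0.4 -0.2  0.5] turn -0.0002
```

View pics/g5.png

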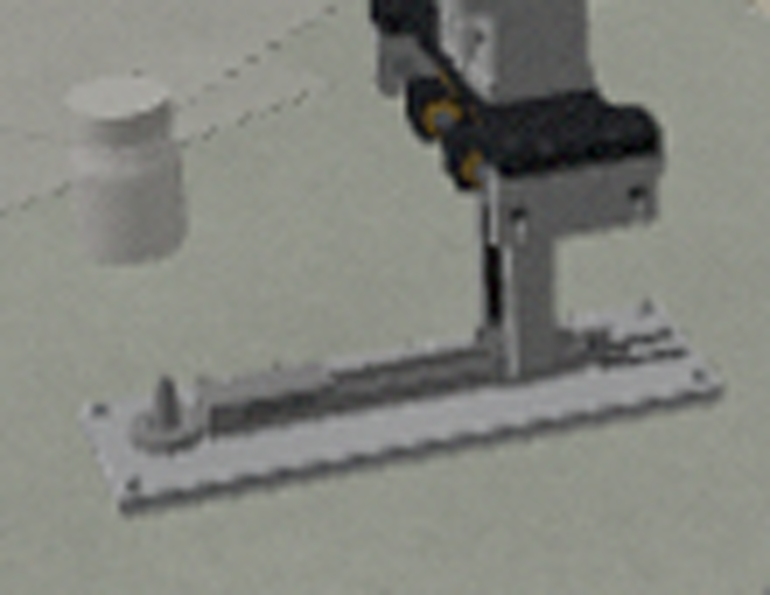

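View pics/g6.png

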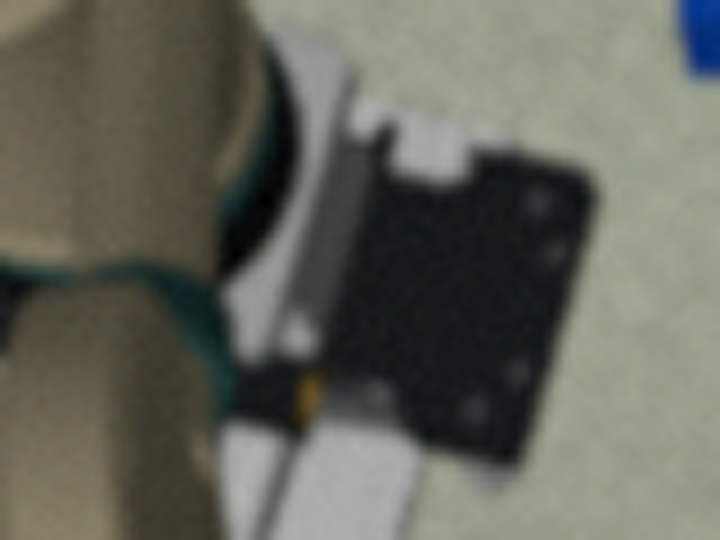

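Call:
{"name": "move_arm", "arguments": {"targets": [0,0,0,0,0.47,0,0,0,0,0.49,0,0,0,0,0.51,0,0,0,0,0.513,0,0,0,0,0.513,0,0,0,0,0.513]}}

```text
time_s: 14.32
position: [642.9, 168.8, 14.0]
eef_rot: [0.112, 0.994, 0.0, -0.0]
ft_force: [0.3, 0.6, 0.0]
width: 0.246
```

```bash
python3 - <<'E'
from h import *
shift(642.5,168.8,13.5,-12.9)
for k in range(4):
  save('side','side9_%d'%k); print(telemetry.state()['width']*94)
m=np.mean([np.load('pics/side9_%d_rgb.npy'%k).astype(float) for k in range(4)],0).astype(np.uint8)[:,:,::-1]
O=(185,310);f=16
a=cv2.resize(m[185:215,310:350],None,fx=f,fy=f,interpolation=2)
cv2.imwrite('pics/h1.png',a)
y=np.radians(-12.9);b=a.copy()
def pl(px,py,z): return [592.5+px*np.cos(y)-py*np.sin(y),181.0+px*np.sin(y)+py*np.cos(y),z]
def line(pts,col):
    q=proj('side',pts);p=np.c_[(q[:,1]+.5-O[1])*f-.5,(q[:,0]+.5-O[0])*f-.5].round().astype(int);cv2.polylines(b,[p],False,col,1)
for s in (1,-1):
    line([pl(x,w,10) for x,w in ((85,s*5),(125,s*5),(125,s*11),(85,s*11),(85,s*5))],(255,0,0))
    for w in (6.5,9.5):
        line([pl(67,s*w,18),pl(97,s*w,18),pl(97,s*w,12)],(0,0,255))
line([pl(x,w,10) for x,w in ((40,-40),(130,-40),(130,40),(40,40))],(0,200,0))
cv2.imwrite('pics/h2.png',b)
E
```

```text
t 14.32 pos [642.9 168.8  14. ] yaw -12.91 tilt [ 0.  0. -1.] F [0.3 0.6 0. ] w 23.11
shift mm [ 0.3 -0.1  0.5] turn -0.0003
23.377797663207314
22.942599117609713
23.187519734786527
23.00977169637725
```

View pics/h1.png

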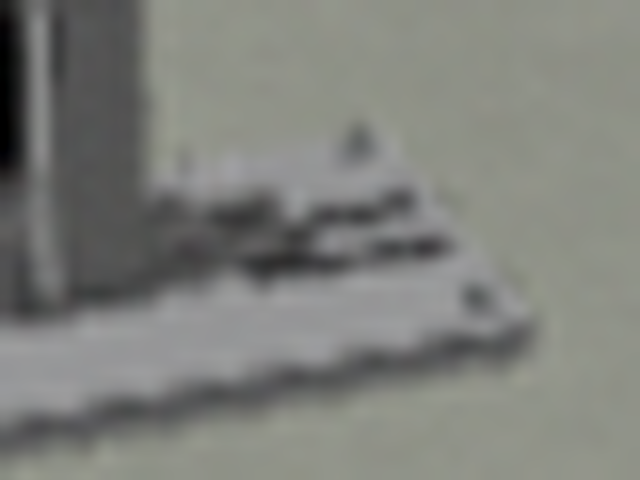

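View pics/h2.png

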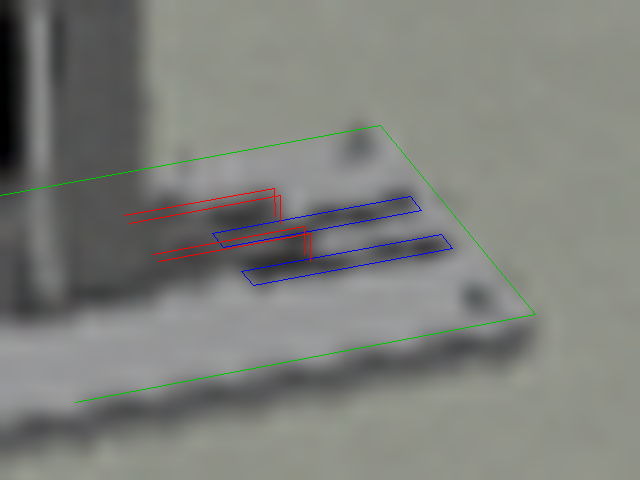

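The visible tips fit the model overlay. For a finer lateral check, I'll use the unoccluded relaxed top picture and intensity profiles, plus averaged side frames.

```bash
python3 - <<'E'
from h import *
from scipy.ndimage import map_coordinates as mc
np.set_printoptions(precision=2,suppress=True)
g=np.load('pics/top6_rgb.npy').astype(float).mean(2); g0=np.load('pics/top0_rgb.npy').astype(float).mean(2)
c=np.array([592.1,180.3]);y=np.radians(-12.957);ex=np.array([np.cos(y),np.sin(y)]);ey=np.array([-ex[1],ex[0]])
def prof(img,x0,x1,z,ys,cam='top'):
    acc=0
    for x in np.linspace(x0,x1,9):
        P=np.array([[*(c+x*ex+w*ey),z] for w in ys]);q=proj(cam,P);acc=acc+mc(img,[q[:,0],q[:,1]],order=1)
    return acc/9
def cen(img,x0,x1,z,a,b):
    ys=np.arange(a,b,.25);p=prof(img,x0,x1,z,ys);w=np.clip(np.percentile(p,80)-p,0,None);w[w<.35*w.max()]=0
    return (ys*w).sum()/w.sum()
for im,n in ((g,'top6'),(g0,'top0')):
  print(n,'marks',[cen(im,88,122,10,*r) for r in ((0.5,16),(-16,-0.5))] if n=='top0' else [cen(im,105,122,10,*r) for r in ((0.5,16),(-16,-0.5))])
print('tips relaxed',[cen(g,90,95,16,*r) for r in ((13,28),(-28,-13))])
# plate edges
for x in (-60,0,60,110):
  for s in (1,-1):
    ys=np.arange(30,50,.25)*s;p=prof(g0,x-5,x+5,10,ys);k=np.argmax(abs(np.gradient(np.convolve(p,np.ones(5)/5,'same')))[6:-6])+6;print(x,ys[k],end=' ')
print()
s=telemetry.state()['position'][:2];d=s-c;print('TCP in plate',d@ex,d@ey)
E
```

```text
top6 marks [np.float64(7.848537035239394), np.float64(-8.144525929469781)]
top0 marks [np.float64(7.8544382669204005), np.float64(-8.115298563256664)]
tips relaxed [np.float64(20.284895845302273), np.float64(-18.09870864088272)]
-60 39.0 -60 -39.25 0 38.75 0 -39.75 60 39.0 60 -39.5 110 39.0 110 -39.5 
TCP in plate 52.028066269985004 0.23671744674040696
```

Call:
{"name": "move_arm", "arguments": {"targets": [0,-0.0003,0,0,0.513,0,-0.0006,0,0,0.513,0,-0.0006,0,0,0.513,0,-0.0006,0,0,0.513]}}

```text
time_s: 15.02
position: [642.7, 168.4, 13.9]
eef_rot: [0.113, 0.994, 0.0, -0.0]
ft_force: [-0.3, 0.8, -1.1]
width: 0.246
```

```bash
python3 - <<'E'
from h import *
from scipy.ndimage import map_coordinates as mc
np.set_printoptions(precision=1,suppress=True)
shift(642.5,168.8,13.5,-12.9)
w=[];fr=[]
for k in range(16):
  fr.append(get_image('side')[0].astype(float)); w.append(telemetry.state()['width']*94)
print('w',np.mean(w),np.std(w)); get_image('top')
m=np.mean(fr,0); np.save('pics/avg.npy',m)
f=20;O=(190,315)
a=cv2.resize(m[190:212,315:347,::-1].astype(np.uint8),None,fx=f,fy=f,interpolation=2)
lo,hi=np.percentile(a,1),np.percentile(a,99);a=np.clip((a.astype(float)-lo)*255/(hi-lo),0,255).astype(np.uint8)
b=a.copy()
y=np.radians(-12.85)
# plate fit in side image from screws in side0
def pl(px,py,z): return [592.5+px*np.cos(y)-py*np.sin(y),181.0+px*np.sin(y)+py*np.cos(y),z]
def line(pts,col):
    q=proj('side',pts);p=np.c_[(q[:,1]+.5-O[1])*f-.5,(q[:,0]+.5-O[0])*f-.5].round().astype(int);cv2.polylines(b,[p],False,col,1)
for s in (1,-1):
    line([pl(x,v,10) for x,v in ((85,s*5),(125,s*5),(125,s*11),(85,s*11),(85,s*5))],(255,0,0))
    for v in (6.5,9.5): line([pl(70,s*v,18),pl(97,s*v,18),pl(97,s*v,12)],(0,0,255))
cv2.imwrite('pics/i1.png',a);cv2.imwrite('pics/i2.png',b)
E
```

```text
t 15.03 pos [642.7 168.4  13.9] yaw -12.92 tilt [-0.  0. -1.] F [-0.3  0.8 -1.1] w 23.14
shift mm [0.3 0.4 0.4] turn -0.0003
w 23.095256270617412 0.19075343841848078
```

View pics/i1.png

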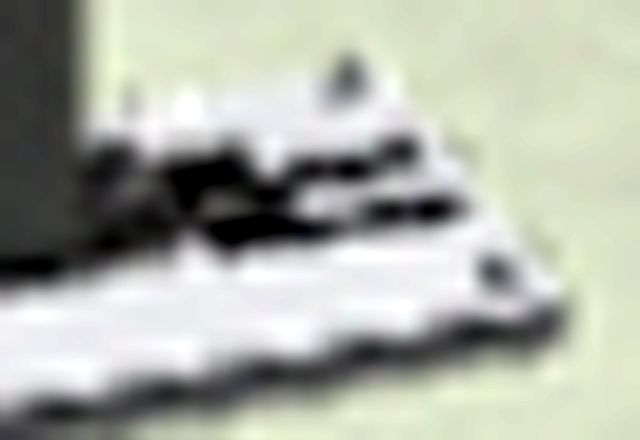

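View pics/i2.png

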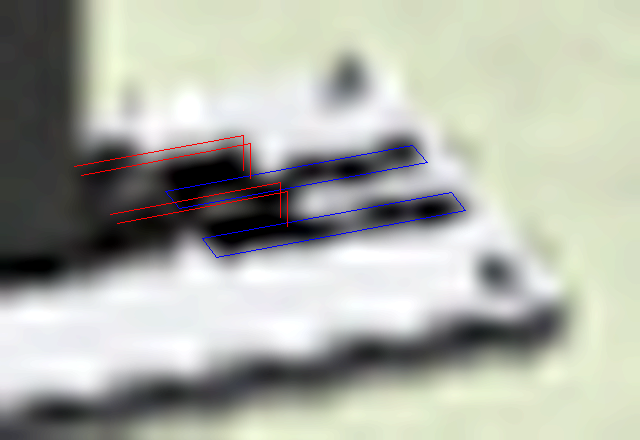

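The side view is consistent with the model, but only coarsely. I'll quantify the tip offsets with a small rendered-model fit.

```bash
cat > fit.py <<'E'
from h import *
from scipy.optimize import minimize
m=np.load('pics/avg.npy').mean(2)
y=np.radians(-12.85);O=(188,318);H,W=24,28;f=16
def pl(px,py,z,dx,dy): 
    px=px+dx;py=py+dy
    return [592.5+px*np.cos(y)-py*np.sin(y),181.0+px*np.sin(y)+py*np.cos(y),z]
def poly(pts):
    q=proj('side',pts);return np.c_[(q[:,1]+.5-O[1])*f,(q[:,0]+.5-O[0])*f].round().astype(np.int32)
roi=m[O[0]:O[0]+H,O[1]:O[1]+W]
def masks(p):
    dx,dy,yl,yr,sig=p[:5];sl=p[5] if len(p)>5 else 0
    lab=np.zeros((H*f,W*f),np.uint8)
    F=lambda P,l:cv2.fillPoly(lab,[poly([pl(*a,dx,dy) for a in P])],l)
    F([(30,-39.9,10),(129.5,-39.9,10),(129.5,39.9,10),(30,39.9,10)],1)
    for s in (1,-1): F([(85,s*5,10),(125,s*5,10),(125,s*11,10),(85,s*11,10)],2)
    for yc in (yl,yr):
        a,b=yc-1.5,yc+1.5
        F([(97,a,12),(97,b,12),(97,b,18),(97,a,18)],4)
        F([(68,a,18),(97,a,18),(97,b,18),(68,b,18)],3)
        F([(68,a,12),(97,a,12),(97,a,18),(68,a,18)],4)
    out=[]
    for l in range(5):
        k=(lab==l).astype(np.float32);k=cv2.GaussianBlur(k,(0,0),max(sig,.2)*f)
        out.append(cv2.resize(k,(W,H),interpolation=cv2.INTER_AREA))
    return out
# weight: exclude bench, finger and x<80
P=lambda x,w,z:proj('side',[pl(x,w,z,0,0)])[0]
rr,cc=np.mgrid[O[0]:O[0]+H,O[1]:O[1]+W]
wt=np.ones((H,W))
lim=P(80,8,18)[1]; wt[cc<lim]=0
# keep inside band |y|<25, x<124
inv=np.array([[at_z('side',r,c,10) for c in range(O[1],O[1]+W)] for r in range(O[0],O[0]+H)])
d=inv[:,:,:2]-[592.5,181.0];X=d[...,0]*np.cos(y)+d[...,1]*np.sin(y);Y=-d[...,0]*np.sin(y)+d[...,1]*np.cos(y)
wt[(abs(Y)>24)|(X>122)]=0
def cost(p,full=False):
    M=masks(p);A=np.stack([k[wt>0] for k in (M[1],M[2],M[3],M[4])],1);b=roi[wt>0]
    c,*_=np.linalg.lstsq(A,b,rcond=None);r=A@c-b
    return (np.sqrt((r**2).mean()),c) if full else (r**2).mean()
E
python3 - <<'E'
from fit import *
np.set_printoptions(precision=2,suppress=True)
print((wt>0).sum())
for yl,yr in ((8,-8),(9,-7),(7,-9),(10,-10),(8,-11)):
    r=minimize(cost,[0,0,yl,yr,.6],method='Nelder-Mead',options=dict(initial_simplex=np.array([0,0,yl,yr,.6])+np.vstack([np.zeros(5),np.diag([2,2,2,-2,.2])]),maxfev=350))
    print(r.x,cost(r.x,True))
E
```

```text
115
[ 0.21  0.05  6.76 -7.69  0.42] (np.float64(7.857517507186838), array([150.95,  42.16,  95.45,  67.84]))Traceback (most recent call last):
  File "<stdin>", line 5, in <module>
    res = _minimize_neldermead(fun, x0, args, callback, bounds=bounds,
                               **options)
    fsim[k] = func(sim[k])
              ~~~~^^^^^^^^
    fx = function(np.copy(x), *(wrapper_args + args))
  File "fit.py", line 37, in cost
    M=masks(p);A=np.stack([k[wt>0] for k in (M[1],M[2],M[3],M[4])],1);b=roi[wt>0]
  File "fit.py", line 15, in masks
    F([(30,-39.9,10),(129.5,-39.9,10),(129.5,39.9,10),(30,39.9,10)],1)
    ~^^^^^^^^^^^^^^^^^^^^^^^^^^^^^^^^^^^^^^^^^^^^^^^^^^^^^^^^^^^^^^^^^
  File "fit.py", line 14, in <lambda>
    F=lambda P,l:cv2.fillPoly(lab,[poly([pl(*a,dx,dy) for a in P])],l)
                                   ~~~~^^^^^^^^^^^^^^^^^^^^^^^^^^^
  File "fit.py", line 9, in poly
    q=proj('side',pts);return np.c_[(q[:,1]+.5-O[1])*f,(q[:,0]+.5-O[0])*f].round().astype(np.int32)
  File "h.py", line 14, in proj
    p=camera_params(cam);K=np.array(p['K'],float);D=np.array(p['D'],float);T=np.linalg.inv(np.array(p['T'],float))
ValueError: time passes only in moves, steps and waits
```

```bash
python3 - <<'E'
s=open('h.py').read()
s=s.replace("def save(","_cp=camera_params\n_c={}\ndef camera_params(n):\n    if n not in _c:_c[n]=_cp(n)\n    return _c[n]\ndef save(",1)
open('h.py','w').write(s)
E
python3 - <<'E'
from fit import *
np.set_printoptions(precision=2,suppress=True)
for yl,yr in ((9,-7),(7,-9),(10,-10),(6,-6)):
    r=minimize(cost,[0,0,yl,yr,.6],method='Nelder-Mead',options=dict(initial_simplex=np.array([0,0,yl,yr,.6])+np.vstack([np.zeros(5),np.diag([2,2,2,-2,.2])]),maxfev=350))
    print(r.x,cost(r.x,True)); 
for yl,yr in ((8,-8),(7.5,-8.5),(7,-8),(8.5,-7.5),(6.5,-7.5),(7,-9)): print(yl,yr,cost([.21,.05,yl,yr,.42]))
E
```

```text
[ 0.07  0.09  6.58 -8.1   0.42] (np.float64(7.869233942224604), array([151.12,  41.71,  94.98,  68.04]))
[ 0.59  0.31  7.16 -8.07  0.44] (np.float64(8.050285333471809), array([151.4 ,  39.54, 103.54,  67.47]))
[ 0.    0.1   7.19 -7.98  0.44] (np.float64(7.947616739305689), array([151.43,  40.19, 100.51,  67.38]))
[ 0.41  0.11  6.59 -8.29  0.43] (np.float64(7.997690676976628), array([151.57,  43.06,  93.95,  68.33]))
8 -8 67.44007932307922
7.5 -8.5 66.62988971244425
7 -8 63.30575646788456
8.5 -7.5 71.43424865369641
6.5 -7.5 64.39893592950288
7 -9 68.99941697425314
```

The fit gives tips at about +6.9 and -8.0 mm (nominal ±8) and the width reads a steady 23.1 mm. Last, a hold check before handing in.

Call:
{"name": "move_arm", "arguments": {"targets": [0,0,0,0,0.513,0,0,0,0,0.513,0,0,0,0,0.513,0,0,0,0,0.513,0,0,0,0,0.513,0,0,0,0,0.513,0,0,0,0,0.513,0,0,0,0,0.513]}}

```text
time_s: 16.88
position: [642.7, 168.3, 14.0]
eef_rot: [0.112, 0.994, 0.0, -0.0]
ft_force: [-1.3, -0.4, -0.8]
width: 0.246
```

```bash
python3 - <<'E'
from h import *
shift(642.5,168.8,13.5,-12.9)
save('side','side10')
E
```

```text
t 16.88 pos [642.7 168.3  14. ] yaw -12.91 tilt [-0.e+00  1.e-04 -1.e+00] F [-1.3 -0.4 -0.8] w 23.12
shift mm [0.3 0.5 0.5] turn -0.0002
```

View pics/side10.png

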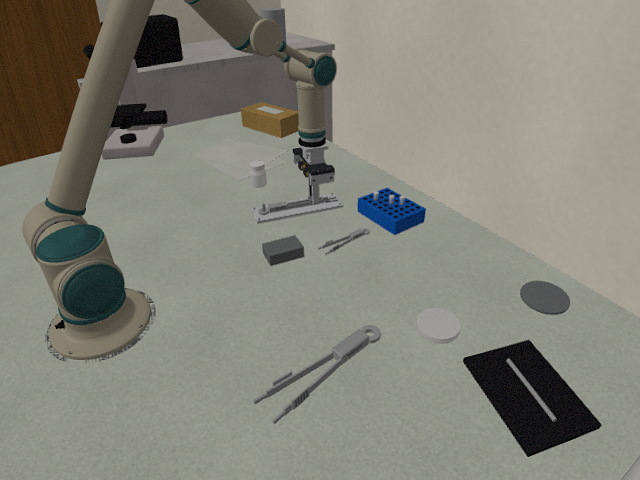

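The forceps sit flat on the plate, on the post at (263,208), with the gripper squeezing at (318,200). The other objects are where they started.

```bash
python3 -c "
from h import *
print(bot.job_done())"
```

```text
the job is handed in; nothing more can be done
None
```

The middle-sized forceps are hung by their eye on the post, flat on the plate, and the arm is still squeezing them with the tips over the marks. I picked them because they measured 196 mm from eye to tips; the other two pairs measured 149 and 262 mm. I handed the job in at about 17 s of the 48 s allowed.

- **Hanging:** I carried them by the heel and lowered them over the post with no notable contact force. Pictures after release showed them flat, with the blades relaxed and pointing at the marks.
- **Squeeze:** Held for about 2.5 s before hand-in, the width across the finger plates stayed at 23.1 ± 0.2 mm, against 23 mm wanted. That means a tip gap of about 16 mm. The measured wrist force stayed under 2 N.
- **Tip positions:** The gripper hid the tips from the top camera once it was squeezing, so the last tip check came from the side camera alone. That fit put the tips at about +6.9 and −8.0 mm from the centre line, where ±8 is ideal and each mark reaches 3 mm to either side. This means a gap of about 15 mm, roughly 1 mm less than the width reading gives.
- **Centring:** The two cameras disagreed slightly. The top view of the relaxed blades put them about 1 mm to the left, so I moved the gripper 0.6 mm to the right. The side-camera fit after that put them about 0.5 mm to the right. Both are at the limit of what the cameras can resolve.
- **Other objects:** In the last side picture they appear where they were at the start.

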